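Set the model arm and throw the clamp lever

ROBOT

A 6-joint arm with a two-finger parallel gripper is mounted at the origin on a cart in front of the work surface, level with it; the furniture and walls round the work are solid. World frame = base frame: x ahead of the robot, y to its left, z up, the work surface at z = 0. Lengths are in mm, angles in degrees, forces in N, time in s.
With the tool pointing down it reaches from about 300 to 850 mm from the base axis. Payload 4.2 kg.
Tool frame: the origin (TCP) lies at the very end of the fingers, on their centre line; the grasp point (between the pads) lies 19 mm behind it (env.grip_depth is the distance from the TCP to the grasp point, in mm); y points along the fingers, z is the direction in which the jaws open and shut, and the axes are right-handed (so a half turn about y gives the same grasp; the last joint's range is limited). The gripper opens to 91 mm and grips with 3 to 60 N. Pads are 32 mm wide; open, the fingers measure 118 mm over their backs; the gripper's body (76 mm by 178 mm) begins 60 mm behind the grasp point.
Start: joints at [68.755, 18.312, 89.639, -0, 72.044, -1.146], TCP at [197.602, 539.999, 192.876] pointing down, gripper open.
Joint ranges: [-177.97, 177.97], [-48.28, 115.42], [12.27, 149.76], [-77.06, 257.06], [2.81, 150.46], [-146.56, 146.56]. Speed limits (degrees/s): [147.25, 147.25, 180, 180, 180, 180].

INTERFACE

Orientations are given as [roll, pitch, yaw] about the fixed x, y, z axes, in that order (R = Rz(yaw) Ry(pitch) Rx(roll)).
In Python, from workcell import state, imaging, job, env gives the robot as it stands.
- The arm moves only by the shell command python3 -m pendant 'ROWS' [FORCE]. ROWS is JSON, a list of rows, each an object with "delta_pos": the shift along the tool's x, y, z in cm, a list of three; "twist": the turn, a rotation vector about the tool's x, y, z in degrees, a list of three; "grip": the opening in per cent of the stroke, from 0 (shut) to 100 (fully open). In form: [{"delta_pos": [tx, ty, tz], "twist": [wx, wy, wz], "grip": grip}, ...]. A call has exactly 5 rows; each row is the pose to reach, as a shift and turn from the pose commanded when the call began, along the tool's axes at that moment; what a row does not reach only later rows make up. A row lasts 1/10 s, in which the tool goes at most 50 mm and 8.59 degrees, less where a joint would pass 70% of its speed; a pose out of reach is approached as far as the arm can. A call with a gripper value outside its range is refused whole. The fingers move at their own pace and stop on an object; FORCE is the grip in N (left out, the last holds). Time passes only in rows, so rows that repeat a pose let the fingers close, or fill a call up. It gives the time, the measured TCP pose, the force and the opening at its end, in the units of the state.
- state(): the state, without advancing time (a new reading comes with each control period).
- imaging.grab_frame(name): name is "side" or "top" or "wrist"; returns (picture, depth): 384x512x3 uint8, red, green, blue; 384x512 float32, mm along the optical axis (not along the pixel's ray), 0 where there is no reading.
- imaging.camera_info(name): a dict with "fx", "fy", "cx", "cy" (pixels), "k1" (the pictures are not rectified: a ray, as slopes to the right and down, at radius r is drawn at 1 + k1 r^2 times it, then the intrinsics apply), "R" (3x3) and "t" (3): a world point X has camera coordinates R X + t. Camera axes: x right, y down, z forward; pixel columns grow to the right and rows downward; lengths in mm; the calibration is good to about 2 mm. A picture is of the moment at which its call begins: read the wrist's pose just before it. camera_info takes no time and is no camera call; for the wrist camera it gives the pose at the moment of the call.
- job.job_done(): hands the job in, once; it reports no verdict.
The state is a dict: "time_s": time; "qpos": joint angles; "qvel": joint speeds; "effort": joint torques, N m; "ee_pos": TCP position; "ee_rot": TCP orientation; "force": force on the tool from outside, world axes, zero at the start; "torque": the same for the moment, N m; "gripper_width": finger opening in mm.
Only numpy, scipy, OpenCV 4.12 (cv2) and the standard library are available. Lean on these libraries where they do the work, as an engineer would, in place of code of your own. Each camera call takes 0.05 s, during which the arm holds its last target.

TASK

Swing the model arm of the lamp stand until its pointed nose lines up with the upright tooth of the index. Then, with the arm left there, throw the gate lever under the lamp head out of the middle notch, along the slot and fully down into the notch that the raised arrow points at, and let go of it. Leave the bottle, the wax tin and the spare plaster model where they stand.

Things in the scene. Friction and masses are not known exactly. Their poses are not given: they have to be found in the camera images.
- stand: grey lamp stand fixed to the bench. Origin on the bench under its base plate (14 mm thick, x -110 to +90, y -160 to +150 mm); it faces its own -x (towards the robot), y to its left, z up, turned about z only. Right half (y = -80 mm): a gate lever under a white lamp head on a column (x 48 to 78 mm, behind the lever). Left half: the swing arm
- head_edge (a point): middle of the lower front edge of the lamp head. The head overhangs the lever: it reaches 124 mm back from here, 75 mm to each side and 58 mm up, so the knob below cannot be taken from straight above; come from the stand's front with the tool tilted 30 to 45 degrees (pointing forward and down)
- swing_arm: aluminium arm with a plaster model clamped on it. It turns about the vertical axis through its origin (26 mm above the bench), held by friction (0.28 N m, about 2.5 N at the handle), and stays where left. It points along its own -x; its nose tip is 145 mm from the axis; the model reaches 62 mm from the axis, 76 mm above the bench. It starts to the left of the index
- grip_post (a point): upright round steel handle of the swing arm, 110 mm from the arm's axis, 18 mm thick, from 38 to 109 mm above the bench; this point is on its centre line, 84 mm above the bench
- index: dark steel index under the arm, fixed. Origin on the arm's vertical axis, 14 mm above the bench. It points along its own -x; its upright tooth (a cone, top 43 mm above the bench) stands 165 mm from the axis. The arm is right when it points the same way as the index
- lever_knob (a point): centre of the lever's black ball knob, 31 mm across
- lever_pivot (a point): fixed point inside the housing about which the lever turns both ways. The lever is a straight rod, 10 mm thick, from here to the knob centre, 120 mm away
- lever_stem (a point): point of the lever's rod 65 mm from the pivot, about where it passes through the gate plate
- gate_middle (a point): middle of the slot in the gate plate. The plate slopes 30 degrees: in the stand's axes its up direction is (0.866, 0, 0.5), its normal (-0.5, 0, 0.866). The slot runs along the stand's y, 14 mm wide, 69 mm long. From its lower side open three notches, 17 mm wide, 26 mm apart (one in the middle), parted by lands 9 mm wide; the rod's seat in a notch is 17.5 mm down the plate from the slot's middle line
- lever (a joint): lean of the lever from the slot into a notch, rad: 0 = in the slot, square to the gate plate; about 0.25 = fully down in a notch, leaning to the robot. A spring pushes it down to the notches (2.5 to 4 N at the knob), so it stays in the notch where it is released
- lever_yoke (a joint): swing of the lever along the slot, rad: 0 = middle notch (where it starts), about +0.38 = left notch, -0.38 = right notch, at the slot's ends
- arrow_mark: raised black arrow, 22 mm long, on the gate plate below the left or right notch, pointing up at the notch to be used. Origin: where lever_stem is when the lever is fully down in that notch; the knob is then 120 mm from lever_pivot on the line through this point
- plain_mark: plain black screw head, 11 mm across, below the other outer notch, which is not to be used. Origin: the stem's seat in that notch
- bottle: bottle 42 mm wide, 98 mm high, origin under its foot; leave alone
- tin: round wax tin, 50 mm wide, 22 mm high, origin under it; leave alone
- spare_model: loose white plaster arch model, 59x62x31 mm, origin under it; leave alone

How it is judged (in metres and radians):
On the way, in this order (a step that is already met when the one before it is completed fails the run):
1. the arm lines up with the index, while the lever is still in the middle notch (angle between the x axis of swing_arm and the x axis of index, either way round below 0.07 rad and value of joint lever_yoke between -0.15 and 0.15 rad), for 0.2 s.
2. the lever is fully down in the notch with the arrow (distance between lever_stem and arrow_mark below 0.008 m and value of joint lever above 0.17 rad), for 0.2 s.
At the end, for the whole second after the job is handed in: The arm points within 0.07 rad (4 degrees) of the index; the lever is down (joint above 0.17 rad) in the arrow's notch with its stem point within 8 mm of the seat there, at rest and released (all of step 2 and angle between the x axis of swing_arm and the x axis of index, either way round below 0.07 rad and velocity of joint lever between -0.1 and 0.1 rad/s and velocity of joint lever_yoke between -0.1 and 0.1 rad/s); the robot touches nothing.
It fails at once if the bottle is moved by more than 30 mm (distance of bottle from where it was at the start of the episode above 0.03 m).
It fails at once if the wax tin is moved by more than 30 mm (distance of tin from where it was at the start of the episode above 0.03 m).
It fails at once if the spare model is moved by more than 30 mm (distance of spare_model from where it was at the start of the episode above 0.03 m).
It also fails if it takes over 48 s, if anything falls off the work surface, if the arm or the gripper's body presses on something with over 40 N, if the wrist force passes 120 N, or if a joint passes its speed limit or range.

## Working session

There is one attempt and no reset: what is moved stays moved. The work goes in short steps, Python scripts to look and compute and a shell command to move; the robot and the scene stay as the last step left them, time stands still between calls to the robot, and variables do not carry over. Pictures are saved under pics/ and viewed, and the job is handed in when it is done.

```bash
ls; mkdir -p pics; python3 - <<'E'
from workcell import state, imaging, job, env
import cv2, numpy as np
print(state())
for n in ("side","top","wrist"):
    p,d=imaging.grab_frame(n)
    np.savez(f"pics/{n}0.npz",p=p,d=d,**{k:np.array(v) for k,v in imaging.camera_info(n).items()})
    cv2.imwrite(f"pics/{n}0.png",p[:,:,::-1])
    i=imaging.camera_info(n);print(n,{k:np.round(v,3).tolist() for k,v in i.items()})
E
```

```text
pics
{'time_s': 0.0, 'qpos': array([ 6.87557610e+01,  1.83532743e+01,  8.97070124e+01, -8.87831298e-04,
        7.20423444e+01, -1.14712131e+00]), 'qvel': array([ 0.12299589,  0.06233905, -0.03069799,  0.00872357,  0.04362334,
       -0.04437004]), 'effort': array([ 2.15116620e-04, -4.12457085e+01, -2.31976193e+01,  7.27239694e-02,
        4.55900794e-02, -1.36270455e-04]), 'ee_pos': array([197.39753553, 539.48130747, 191.99982337]), 'ee_rot': array([-9.01026274e+01,  1.21072393e-03, -2.00968443e+01]), 'force': array([-0.3201984 ,  0.23529378, -0.44549547]), 'torque': array([ 0.01191827, -0.00101669, -0.01105294]), 'gripper_width': 91.19525207359207}
side {'fx': 401.141, 'fy': 401.141, 'cx': 260.236, 'cy': 185.521, 'k1': -0.137, 'R': [[-0.983, -0.183, -0.019], [-0.081, 0.527, -0.846], [0.165, -0.83, -0.533]], 't': [558.899, 125.493, 1009.11]}
top {'fx': 346.888, 'fy': 346.888, 'cx': 256.037, 'cy': 186.101, 'k1': -0.091, 'R': [[0.159, -0.987, -0.006], [-0.89, -0.141, -0.435], [0.428, 0.074, -0.901]], 't': [79.935, 551.026, 763.579]}
wrist {'fx': 267.997, 'fy': 267.997, 'cx': 257.809, 'cy': 191.047, 'k1': -0.048, 'R': [[0.343, 0.939, -0.0], [0.912, -0.333, 0.238], [0.224, -0.082, -0.971]], 't': [-575.663, -27.396, 388.05]}
```

View pics/side0.png

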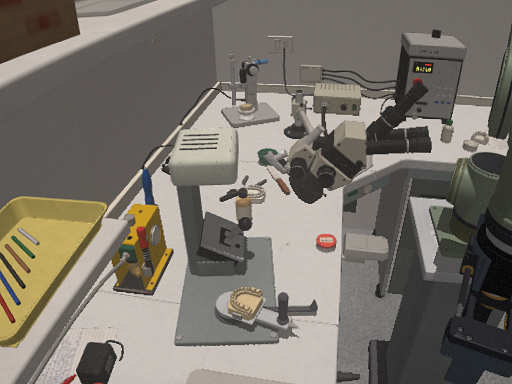

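View pics/top0.png

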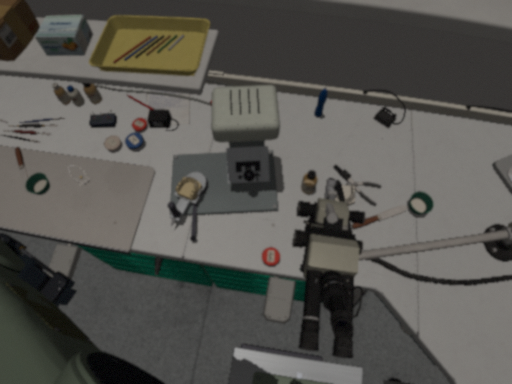

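View pics/wrist0.png

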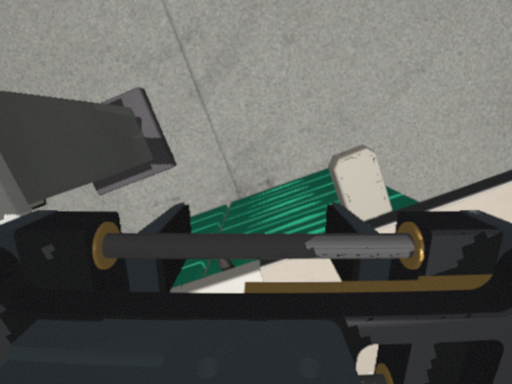

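```bash
cat > h.py <<'E'
import numpy as np, cv2
def load(f):
    z=np.load(f); return {k:z[k] for k in z.files}
def K(c): return np.array([[c['fx'],0,c['cx']],[0,c['fy'],c['cy']],[0,0,1.]])
def unproj(c,u,v,d):
    p=cv2.undistortPoints(np.array([[[u,v]]],float),K(c),np.array([c['k1'],0,0,0.]))[0,0]
    X=np.array([p[0]*d,p[1]*d,d]); return c['R'].T@(X-c['t'])
def cloud(c):
    vv,uu=np.mgrid[:384,:512]
    p=cv2.undistortPoints(np.stack([uu.ravel(),vv.ravel()],1)[:,None].astype(float),K(c),np.array([c['k1'],0,0,0.]))[:,0]
    d=c['d'].ravel().astype(float)
    X=np.stack([p[:,0]*d,p[:,1]*d,d],1); W=(X-c['t'])@c['R']
    W[d==0]=np.nan
    return W.reshape(384,512,3)
def proj(c,P):
    P=np.atleast_2d(np.array(P,float))
    rv=cv2.Rodrigues(np.array(c['R'],float))[0]
    return cv2.projectPoints(P,rv,np.array(c['t'],float),K(c),np.array([c['k1'],0,0,0.]))[0][:,0]
def zoom(c,x0,y0,x1,y1,s,f):
    cv2.imwrite(f,cv2.resize(np.ascontiguousarray(c['p'][y0:y1,x0:x1,::-1]),None,fx=s,fy=s,interpolation=cv2.INTER_CUBIC))
E
python3 - <<'E'
from h import *
s=load('pics/side0.npz');t=load('pics/top0.npz')
zoom(s,165,120,345,355,2.5*1,'pics/sz.png'); zoom(t,150,70,300,280,2.8,'pics/tz.png')
for c in (s,t):
    W=cloud(c); print(-c['R'].T@c['t'])
    for (u,v) in ([(240,338),(180,343),(270,240),(170,180),(235,183),(330,308),(283,295),(245,224)] if c is s else [(175,155),(172,212),(277,208),(213,138),(278,138),(248,172),(195,235)]):
        print(u,v,np.round(W[v,u],1))
E
```

```text
[393.3106977  873.34623619 654.97450845]
240 338 [530.3 414.6  13.7]
180 343 [640.7 444.6  10.3]
270 240 [521.6 119.   13.1]
170 180 [ 886.4 -136.2   -1. ]
235 183 [ 676.8 -151.9   -2.2]
330 308 [365.1 302.1   1. ]
283 295 [454.5 378.4 108.1]
245 224 [561.5 205.2 124. ]
[150.38442998  99.696175   927.64037699]
175 155 [648.9 437.4  17.5]
172 212 [446.7 379.2  72.1]
277 208 [526.4 105.5  13.1]
213 138 [739.1 339.6  -0.8]
278 138 [ 7.709e+02  1.344e+02 -5.000e-01]
248 172 [566.5 192.8 130.5]
195 235 [410.  316.6  17.4]
```

```bash
python3 - <<'E'
from h import *
s=load('pics/side0.npz');t=load('pics/top0.npz')
zoom(s,180,195,280,285,6,'pics/sz2.png'); zoom(s,200,270,330,350,6,'pics/sz3.png')
E
```

```text
(no output)
```

View pics/sz2.png

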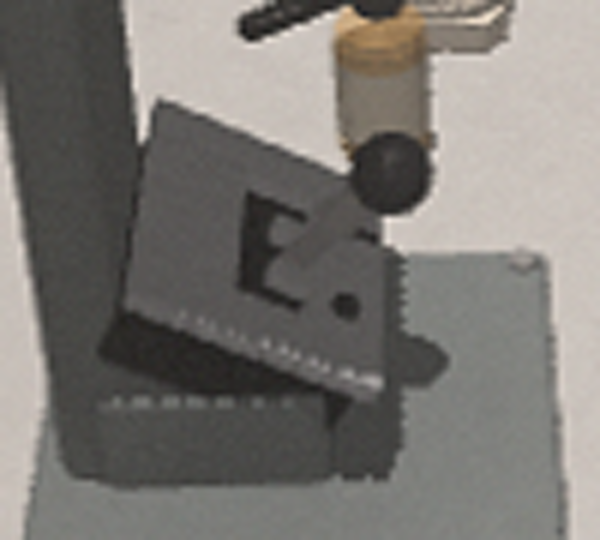

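View pics/sz3.png

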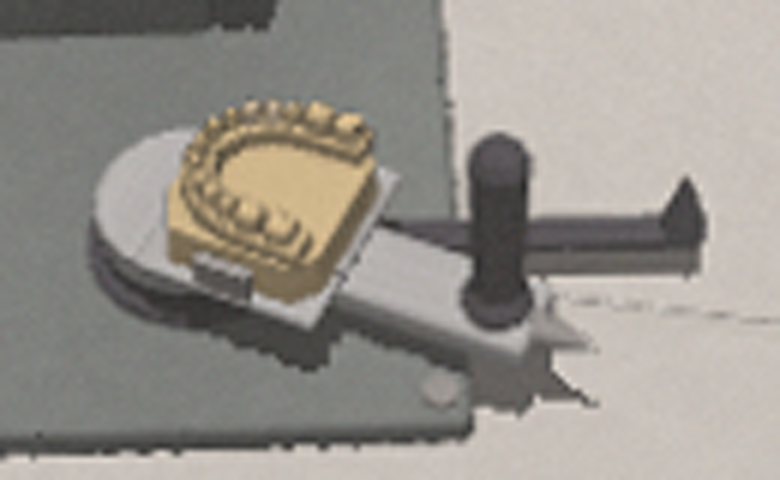

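View pics/tz.png

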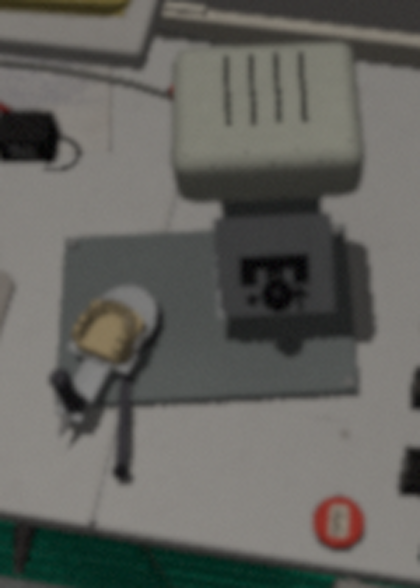

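```bash
python3 - <<'E'
from h import *
s=load('pics/side0.npz');t=load('pics/top0.npz')
zoom(t,225,145,275,195,12,'pics/tz2.png')
P=[]
for n,c in (('s',s),('t',t)):
    W=cloud(c)
    m=(W[...,2]>8)&(W[...,2]<20)&(W[...,0]>480)&(W[...,0]<760)&(W[...,1]>80)&(W[...,1]<470)
    m=cv2.morphologyEx(m.astype(np.uint8),cv2.MORPH_OPEN,np.ones((3,3)))
    k,l,st,ce=cv2.connectedComponentsWithStats(m)
    i=1+np.argmax(st[1:,4]); q=W[l==i]
    r=cv2.minAreaRect(q[:,:2].astype(np.float32)); print(n,len(q),r,np.median(q[:,2])); print(np.round(cv2.boxPoints(r),1))
    # head
    m=(W[...,2]>200)&(W[...,0]>450)&(W[...,0]<850)&(W[...,1]>50)&(W[...,1]<350)
    q=W[m]; print('head z',np.nanpercentile(q[:,2],[2,50,98]),q.min(0),q.max(0))
    hi=q[:,2]>np.nanpercentile(q[:,2],98)-12; r=cv2.minAreaRect(q[hi][:,:2].astype(np.float32));print(r)
E
```

```text
s 5931 ((588.016357421875, 276.12591552734375), (201.53298950195312, 310.8418273925781), 12.039531707763672) 13.658039468731294
[[457.  407.1]
 [521.9 103.1]
 [719.  145.1]
 [654.1 449.1]]
head z [218.59002639 318.89180983 584.24003218] [558.89782461  50.00290578 200.07843168] [822.53261177 349.80432866 591.87844535]
((758.112548828125, 221.86000061035156), (134.84457397460938, 55.090240478515625), 58.392173767089844)
t 3915 ((586.7633056640625, 273.5885925292969), (201.80850219726562, 311.3719787597656), 11.980307579040527) 14.196244503164714
[[455.7 404.9]
 [520.4 100.3]
 [717.8 142.2]
 [653.2 446.8]]
head z [273.81885347 318.73945289 554.58134949] [558.30983677  50.17833166 201.10172526] [817.22732947 349.96008096 561.39875845]
((680.8602294921875, 139.86338806152344), (5.767034530639648, 179.3303680419922), 0.31349238753318787)
```

View pics/tz2.png

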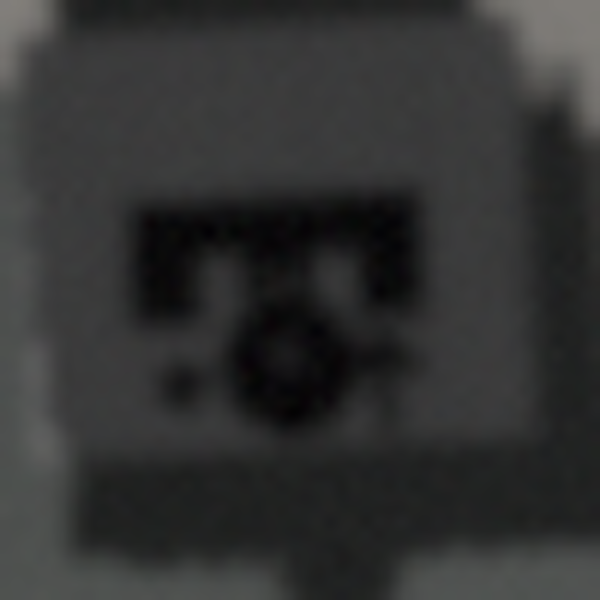

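```bash
python3 - <<'E'
from h import *
from scipy.optimize import least_squares
s=load('pics/side0.npz');t=load('pics/top0.npz')
c12,s12=np.cos(np.radians(12)),np.sin(np.radians(12))
Rs=np.array([[c12,-s12,0],[s12,c12,0],[0,0,1]]);O=np.array([596.1,281.9,0])
for n,c in (('s',s),('t',t)):
    W=cloud(c); S=(W-O)@Rs   # stand coords
    def sel(lo,hi): return np.all((S>lo)&(S<hi),-1)
    # knob
    m=sel([-120,-115,100],[0,-45,190])&(c['p'].max(-1)<70)
    q=S[m]
    if len(q)>10:
        g=np.median(q,0)
        f=lambda x:np.linalg.norm(q-x,axis=1)-15.5
        r=least_squares(f,g-[0,0,10],loss='soft_l1',f_scale=2); print(n,'knob',len(q),np.round(r.x,1),'med res',np.median(abs(f(r.x))), 'max z',q[:,2].max())
    # post: stand coords region left front, z 60..112
    m=sel([-250,-20,50],[-60,160,115]); q=S[m]
    print(n,'post pts',len(q))
    if len(q): 
        f=lambda x:np.linalg.norm(q[:,:2]-x,axis=1)-9
        g=np.median(q[:,:2],0)
        away=(S.reshape(-1,3)*0)
        cam=((-c['R'].T@c['t'])-O)@Rs
        d=g-cam[:2]; d/=np.linalg.norm(d)
        r=least_squares(f,g+d*6,loss='soft_l1',f_scale=2);print(np.round(r.x,1),np.median(abs(f(r.x))),q.min(0),q.max(0))
    # head: bottom front
    m=sel([-150,-160,200],[120,-5,420]); q=S[m]; print('head',q.min(0),q.max(0),np.percentile(q,[1,99],axis=0))
E
```

```text
s knob 134 [-49.2 -82.2 114.4] med res 0.7278944137856289 max z 130.6239339071954
s post pts 464
[-101.8  116.9] 17.461259870105017 [-126.2168651    68.48522054   50.17641342] [-60.00591965 134.36533803 110.13343518]
head [ -41.55988403 -152.47657693  200.07843168] [ 83.6587163   -5.00130869 321.13273638] [[ -41.18713311 -140.39698087  204.38438667]
 [  79.43511357   -5.0841231   319.89465704]]
t knob 105 [-49.8 -83.6 115.2] med res 0.7057439817099063 max z 132.90833714854142
t post pts 239
[-83.1  93.1] 21.506641087747774 [-127.65619523   55.43383442   50.18855887] [-60.09247056 132.09840963 112.63460805]
head [ -43.48351158 -154.26053239  258.08618559] [ 81.1793086   -6.36280054 322.93186771] [[ -42.65678681 -151.68523763  267.12447653]
 [  77.387926     -8.64155082  321.21717961]]
```

```bash
python3 - <<'E'
from h import *
from scipy.optimize import least_squares
s=load('pics/side0.npz');t=load('pics/top0.npz')
c12,s12=np.cos(np.radians(12)),np.sin(np.radians(12))
Rs=np.array([[c12,-s12,0],[s12,c12,0],[0,0,1]]);O=np.array([596.1,281.9,0])
for n,c in (('s',s),('t',t)):
    W=cloud(c); S=(W-O)@Rs
    cam=((-c['R'].T@c['t'])-O)@Rs
    def sel(lo,hi): return np.all((S>lo)&(S<hi),-1)
    m=sel([-160,80,55],[-90,160,103]); q=S[m]
    f=lambda x:np.linalg.norm(q[:,:2]-x,axis=1)-9
    g=np.median(q[:,:2],0); d=g-cam[:2]; d/=np.linalg.norm(d)
    r=least_squares(f,g+d*6,loss='soft_l1',f_scale=1.5);print(n,'post',len(q),np.round(r.x,1),np.median(abs(f(r.x))))
    m=sel([-160,80,103],[-90,160,115]); print('top',S[m].mean(0))
    vv,uu=np.nonzero(m); print('px',uu.mean(),vv.mean())
    # index: points with x<-110,z 14..45 away from arm
    m=sel([-240,20,12],[-112,95,50]); q=S[m]; print('index pts',len(q))
    for a in range(-240,-110,10):
        k=q[(q[:,0]>=a)&(q[:,0]<a+10)]
        if len(k): print(a,len(k),np.round(k.mean(0),1),np.round(k[:,1].min(),1),np.round(k[:,1].max(),1),'zmax',round(k[:,2].max(),1))
    # arm hub
E
```

```text
s post 157 [-117.8  122.9] 0.5752354876528578
top [-117.99918048  126.15101489  106.73873697]
px 282.84615384615387 296.5230769230769
index pts 212
-200 4 [-191.2   82.5   21.8] 81.0 84.2 zmax 24.6
-190 55 [-184.5   83.3   27.9] 78.0 88.1 zmax 43.7
-180 35 [-175.5   81.1   19.8] 74.3 86.1 zmax 29.2
-170 28 [-164.9   80.8   18.2] 73.1 85.9 zmax 22.0
-160 30 [-155.2   80.2   18.5] 73.9 85.5 zmax 21.6
-150 30 [-145.1   79.9   18.7] 72.6 85.2 zmax 21.5
-140 29 [-135.1   79.9   19. ] 71.9 84.7 zmax 21.3
-120 1 [-113.1   73.2   20.3] 73.2 73.2 zmax 20.3
t post 47 [-117.4  123.1] 0.4445491433307929
top [-120.24351444  122.48672808  107.98503967]
px 170.45945945945945 204.75675675675674
index pts 131
-200 4 [-190.2   78.3   22.1] 74.2 82.3 zmax 22.7
-190 25 [-186.1   76.8   31.3] 71.2 85.4 zmax 44.6
-180 9 [-174.1   76.2   19.8] 72.0 83.2 zmax 25.6
-170 20 [-165.2   78.    19.8] 72.1 83.6 zmax 21.9
-160 13 [-154.9   76.5   20.2] 72.5 81.1 zmax 23.1
-150 14 [-145.1   77.4   20.2] 72.5 81.5 zmax 22.4
-140 16 [-134.5   76.2   19.7] 70.7 81.8 zmax 23.5
-130 16 [-124.8   76.1   19.7] 70.4 82.2 zmax 21.5
-120 14 [-116.    76.8   20.1] 70.9 82.3 zmax 23.8
```

```bash
cat > g.py <<'E'
from h import *
from workcell import state
from scipy.spatial.transform import Rotation as Ro
c12,s12=np.cos(np.radians(12)),np.sin(np.radians(12))
Rs=np.array([[c12,-s12,0],[s12,c12,0],[0,0,1]]);O=np.array([596.1,281.9,0])
def s2w(p): return Rs@np.array(p,float)+O
def tool(ydir,zdir):
    y=np.array(ydir,float);y/=np.linalg.norm(y);z=np.array(zdir,float);z-=y*(z@y);z/=np.linalg.norm(z)
    return np.stack([np.cross(y,z),y,z],1)
def rel(p,R=None,cur=None):
    st=state(); 
    Rc=Ro.from_euler('xyz',st['ee_rot'],degrees=True).as_matrix(); pc=st['ee_pos']
    d=Rc.T@(np.array(p)-pc)/10
    w=np.degrees(Ro.from_matrix(Rc.T@R).as_rotvec()) if R is not None else np.zeros(3)
    return np.round(d,2),np.round(w,1)
E
python3 - <<'E'
from g import *
ax=np.array([-19.5,72.4,0])
def pp(a): a=np.radians(a); return ax+110*np.array([-np.cos(a),np.sin(a),0])
a=np.radians(14.7)
R=tool([0,0,-1],Rs@[np.sin(a),np.cos(a),0])
print(pp(27.3))
for z in (192,65): print(rel(s2w(pp(27.3)+[0,0,z]),R))
E
```

```text
[-117.24789559  122.85145099    0.        ]
(array([29.83,  0.03, -6.33]), array([  0.1, -17.4,  -0. ]))
(array([29.83, 12.73, -6.31]), array([  0.1, -17.4,  -0. ]))
```

```bash
python3 -m pendant '[{"delta_pos":[4,0,-0.8],"twist":[0,-3,0],"grip":100},{"delta_pos":[8,0,-1.7],"twist":[0,-6,0],"grip":100},{"delta_pos":[12,0,-2.5],"twist":[0,-9,0],"grip":100},{"delta_pos":[16,0,-3.4],"twist":[0,-12,0],"grip":100},{"delta_pos":[20,0,-4.2],"twist":[0,-15,0],"grip":100}]' 20
python3 - <<'E'
from g import *
ax=np.array([-19.5,72.4,0])
a=np.radians(27.3);p=ax+110*np.array([-np.cos(a),np.sin(a),0]); a=np.radians(14.7)
R=tool([0,0,-1],Rs@[np.sin(a),np.cos(a),0])
for z in (192,65): print(rel(s2w(p+[0,0,z]),R))
E
```

```text
time_s: 0.65
ee_pos: [372.0, 430.7, 192.6]
ee_rot: [-90.0, 0.0, -5.0]
force: [1.3, 1.0, 0.2]
gripper_width: 91.1
(array([ 8.81,  0.06, -4.55]), array([ 0. , -2.3, -0. ]))
(array([ 8.81, 12.76, -4.55]), array([ 0. , -2.3, -0. ]))
```

```bash
python3 -m pendant '[{"delta_pos":[4,0,-2.1],"twist":[0,-1,0],"grip":100},{"delta_pos":[7.5,0,-3.9],"twist":[0,-2,0],"grip":100},{"delta_pos":[8.8,0,-4.55],"twist":[0,-2.3,0],"grip":100},{"delta_pos":[8.8,1,-4.55],"twist":[0,-2.3,0],"grip":100},{"delta_pos":[8.8,1,-4.55],"twist":[0,-2.3,0],"grip":100}]' 20
python3 - <<'E'
from g import *
from workcell import imaging
i=imaging.camera_info('wrist');p,d=imaging.grab_frame('wrist'); cv2.imwrite('pics/w1.png',p[:,:,::-1]); np.savez('pics/w1.npz',p=p,d=d,**{k:np.array(v) for k,v in i.items()})
p,d=imaging.grab_frame('side'); cv2.imwrite('pics/s1.png',p[:,:,::-1])
c=load('pics/w1.npz');W=cloud(c);S=(W-O)@Rs
def sel(lo,hi): return np.all((S>lo)&(S<hi),-1)
q=S[sel([-160,80,103],[-90,160,115])];print(len(q),q.mean(0) if len(q) else 0)
q=S[sel([-200,40,35],[-170,110,50])];print(len(q),q.mean(0) if len(q) else 0)
print(rel(s2w([-117.25,122.85,65])))
E
```

```text
time_s: 1.15
ee_pos: [452.8, 378.5, 180.9]
ee_rot: [-90.1, 0.2, -2.8]
force: [-0.4, 0.4, 0.4]
gripper_width: 91.2
262 [-117.85587995  122.88086052  107.15790455]
24 [-182.61424516   78.56864904   37.97849546]
(array([ 0.33, 11.72, -0.15]), array([0., 0., 0.]))
```

View pics/w1.png

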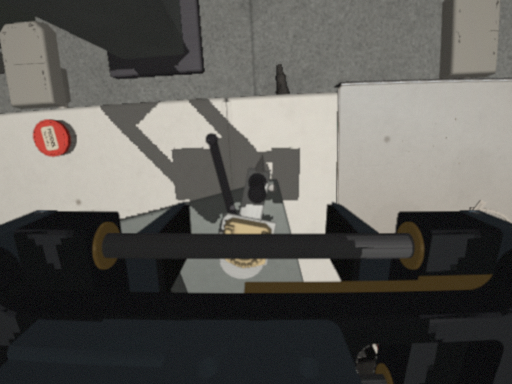

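View pics/s1.png

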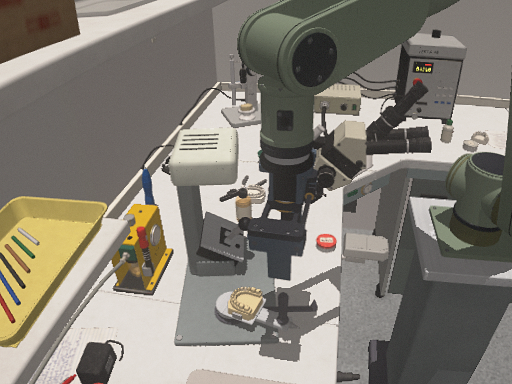

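```bash
python3 - <<'E'
from g import *
c=load('pics/w1.npz');W=cloud(c);S=(W-O)@Rs
for a in range(-195,-90,10):
    m=np.all((S>[a,60,16])&(S<[a+10,100,30]),-1); q=S[m]
    if len(q): print(a,len(q),np.round(q.mean(0),1),q[:,1].min().round(1),q[:,1].max().round(1))
E
python3 -m pendant '[{"delta_pos":[0.3,3,-0.15],"twist":[0,0,0],"grip":100},{"delta_pos":[0.3,6,-0.15],"twist":[0,0,0],"grip":100},{"delta_pos":[0.3,9,-0.15],"twist":[0,0,0],"grip":100},{"delta_pos":[0.3,11.7,-0.15],"twist":[0,0,0],"grip":100},{"delta_pos":[0.3,11.7,-0.15],"twist":[0,0,0],"grip":100}]' 20
python3 -m pendant '[{"delta_pos":[0,0,0],"twist":[0,0,0],"grip":5},{"delta_pos":[0,0,0],"twist":[0,0,0],"grip":5},{"delta_pos":[0,0,0],"twist":[0,0,0],"grip":5},{"delta_pos":[0,0,0],"twist":[0,0,0],"grip":5},{"delta_pos":[0,0,0],"twist":[0,0,0],"grip":5}]' 15
```

```text
-195 25 [-187.5   81.    24.4] 74.0 85.4
-185 52 [-179.1   80.4   23.8] 71.5 85.8
-175 70 [-170.1   78.1   18.1] 71.7 84.3
-165 70 [-160.1   78.    18.3] 71.8 83.8
-155 69 [-149.9   77.4   18.1] 71.2 83.4
-145 67 [-140.    77.5   18. ] 71.3 83.3
-135 66 [-130.    77.1   18.3] 70.7 83.1
-125 66 [-119.8   77.    18.2] 71.0 82.6
-115 61 [-109.9   76.7   18.2] 70.5 82.5
-105 64 [-100.    76.3   18.5] 70.1 82.2
-95 61 [-89.8  76.2  18.3] 70.4 82.0
time_s: 1.75
ee_pos: [453.9, 376.2, 62.5]
ee_rot: [-90.3, 0.4, -2.7]
force: [-0.6, -0.6, -0.2]
gripper_width: 91.2
time_s: 2.25
ee_pos: [457.8, 377.3, 66.6]
ee_rot: [-89.9, -0.1, -2.8]
force: [-0.5, 0.5, -0.3]
gripper_width: 53.7
```

```bash
python3 -m pendant '[{"delta_pos":[0,0,0],"twist":[0,0,0],"grip":5},{"delta_pos":[0,0,0],"twist":[0,0,0],"grip":5},{"delta_pos":[0,0,0],"twist":[0,0,0],"grip":5},{"delta_pos":[0,0,0],"twist":[0,0,0],"grip":5},{"delta_pos":[0,0,0],"twist":[0,0,0],"grip":5}]' 15
python3 - <<'E'
from g import *
print(state()['gripper_width'],state()['force'], (state()['ee_pos']-O)@Rs)
ax=np.array([-19.5,74.4])
for a in (26.2,20,14,8,4,1.4,0.5):
    r=np.radians(a); p=ax+110*np.array([-np.cos(r),np.sin(r)])
    print(a,p.round(1),rel(s2w([*p,65])))
E
```

```text
time_s: 2.75
ee_pos: [457.5, 376.9, 65.8]
ee_rot: [-90.0, 0.0, -2.8]
force: [-0.2, -0.4, 0.1]
gripper_width: 19.0
19.03763779688069 [-0.21060285 -0.44809443  0.08013603] [-115.77706502  121.769142     65.80512668]
26.2 [-118.2  123. ] (array([-0.26,  0.08,  0.05]), array([0., 0., 0.]))
20 [-122.9  112. ] (array([-0.44,  0.08, -1.12]), array([0., 0., 0.]))
14 [-126.2  101. ] (array([-0.48,  0.08, -2.27]), array([0., 0., 0.]))
8 [-128.4   89.7] (array([-0.4 ,  0.08, -3.42]), array([0., 0., 0.]))
4 [-129.2   82.1] (array([-0.29,  0.08, -4.18]), array([0., 0., 0.]))
1.4 [-129.5   77.1] (array([-0.18,  0.08, -4.67]), array([0., 0., 0.]))
0.5 [-129.5   75.4] (array([-0.14,  0.08, -4.84]), array([0., 0., 0.]))
```

```bash
python3 -m pendant '[{"delta_pos":[0,0,0],"twist":[0,0,0],"grip":5},{"delta_pos":[-0.1,0,-0.6],"twist":[0,0,0],"grip":5},{"delta_pos":[-0.18,0,-1.2],"twist":[0,0,0],"grip":5},{"delta_pos":[-0.22,0,-1.8],"twist":[0,0,0],"grip":5},{"delta_pos":[-0.22,0,-2.3],"twist":[0,0,0],"grip":5}]' 20
python3 -m pendant '[{"delta_pos":[0.03,0,-0.6],"twist":[0,0,0],"grip":5},{"delta_pos":[0.08,0,-1.15],"twist":[0,0,0],"grip":5},{"delta_pos":[0.18,0,-1.8],"twist":[0,0,0],"grip":5},{"delta_pos":[0.29,0,-2.38],"twist":[0,0,0],"grip":5},{"delta_pos":[0.29,0,-2.38],"twist":[0,0,0],"grip":5}]' 20
python3 - <<'E'
from g import *
from workcell import imaging
i=imaging.camera_info('wrist');p,d=imaging.grab_frame('wrist'); cv2.imwrite('pics/w2.png',p[:,:,::-1]); np.savez('pics/w2.npz',p=p,d=d,**{k:np.array(v) for k,v in i.items()})
print(state()['gripper_width'],state()['force'], (state()['ee_pos']-O)@Rs)
i=imaging.camera_info('side');p,d=imaging.grab_frame('side'); np.savez('pics/s2.npz',p=p,d=d,**{k:np.array(v) for k,v in i.items()})
zoom(load('pics/s2.npz'),180,250,340,360,5,'pics/s2.png')
E
```

```text
time_s: 3.25
ee_pos: [452.9, 354.9, 65.8]
ee_rot: [-89.9, 0.1, -2.8]
force: [-2.9, 6.2, 0.0]
gripper_width: 18.9
time_s: 3.75
ee_pos: [455.0, 329.9, 65.9]
ee_rot: [-90.0, 0.1, -2.8]
force: [-2.3, 1.1, 0.3]
gripper_width: 18.4
18.433623991270633 [-2.32232627  0.52187927  1.80524532] [-128.10876191   76.21897807   65.91002273]
```

View pics/s2.png

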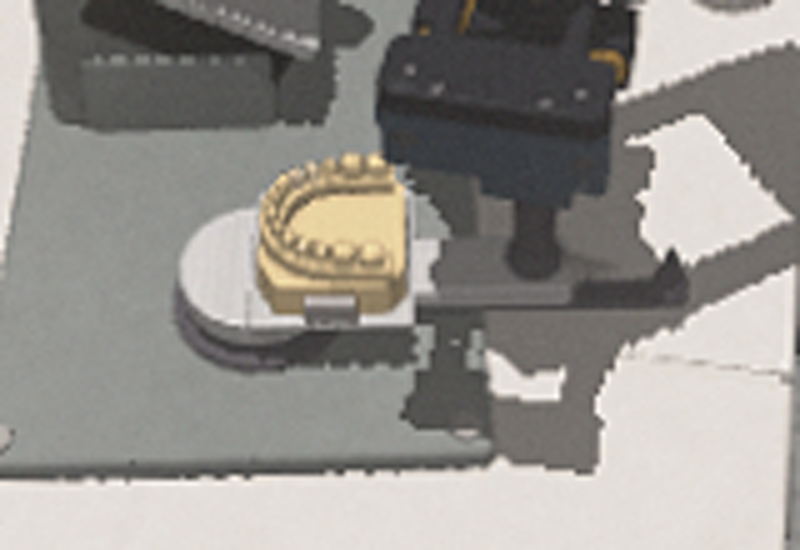

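View pics/w2.png

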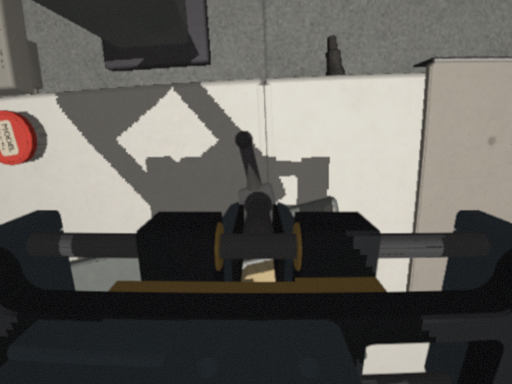

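```bash
python3 -m pendant '[{"delta_pos":[0,0,0],"twist":[0,0,0],"grip":40},{"delta_pos":[0,0,0],"twist":[0,0,0],"grip":40},{"delta_pos":[0,0,0],"twist":[0,0,0],"grip":50},{"delta_pos":[0,0,0],"twist":[0,0,0],"grip":60},{"delta_pos":[0,0,0],"twist":[0,0,0],"grip":60}]' 20
python3 -m pendant '[{"delta_pos":[0,-3,0],"twist":[0,0,0],"grip":60},{"delta_pos":[0,-7,0],"twist":[0,0,0],"grip":60},{"delta_pos":[0,-11,0],"twist":[0,0,0],"grip":60},{"delta_pos":[0,-14,0],"twist":[0,0,0],"grip":70},{"delta_pos":[0,-14,0],"twist":[0,0,0],"grip":70}]' 20
python3 - <<'E'
from g import *
from workcell import imaging
i=imaging.camera_info('wrist');p,d=imaging.grab_frame('wrist'); np.savez('pics/w3.npz',p=p,d=d,**{k:np.array(v) for k,v in i.items()})
c=load('pics/w3.npz');W=cloud(c);S=(W-O)@Rs
zoom(c,150,80,360,300,3,'pics/w3.png')
i=imaging.camera_info('side');p,d=imaging.grab_frame('side'); np.savez('pics/s3.npz',p=p,d=d,**{k:np.array(v) for k,v in i.items()})
for c in (c,load('pics/s3.npz')):
  S=(cloud(c)-O)@Rs
  def sel(lo,hi): return np.all((S>lo)&(S<hi),-1)
  q=S[sel([-160,50,104],[-100,120,112])];print('post top',len(q),q.mean(0) if len(q) else 0,(q.min(0)+q.max(0))/2 if len(q) else 0)
  q=S[sel([-200,40,30],[-170,110,50])];print('tooth',len(q),q.mean(0) if len(q) else 0)
print(state()['gripper_width'])
E
```

```text
time_s: 4.35
ee_pos: [456.1, 330.2, 65.8]
ee_rot: [-90.0, -0.0, -2.8]
force: [-0.6, 0.4, -0.1]
gripper_width: 54.0
time_s: 4.85
ee_pos: [458.3, 331.8, 210.9]
ee_rot: [-89.6, -0.5, -2.8]
force: [0.8, 0.9, 0.6]
gripper_width: 63.3
post top 200 [-128.34726574   76.84632962  107.28876256] [-127.92350342   76.72588002  107.02036339]
tooth 39 [-182.98761927   78.63117975   35.41155968]
post top 58 [-128.93290977   80.3453299   107.89042226] [-129.21655816   80.14040458  108.09174493]
tooth 22 [-183.94156952   80.75033447   35.50447192]
63.65576655768708
```

View pics/w3.png

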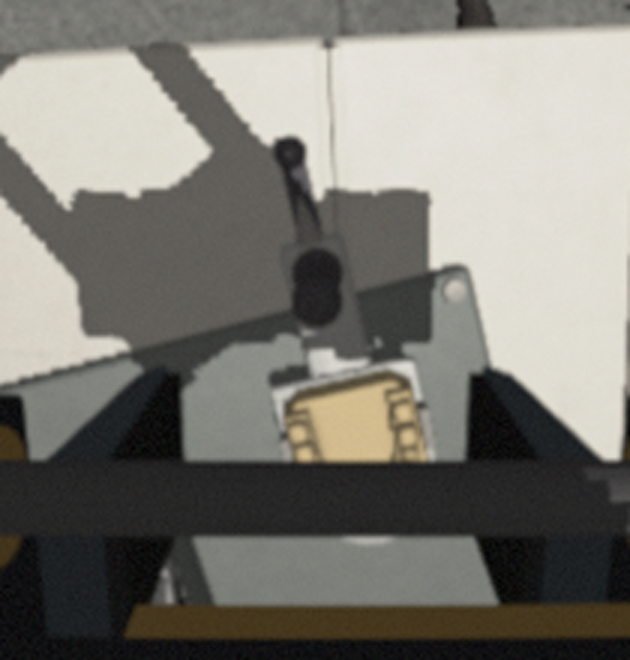

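```bash
python3 - <<'E'
from g import *
# obstacle map in world, from initial frames (arm away)
g={}
for f in ('pics/top0.npz','pics/side0.npz'):
    W=cloud(load(f)).reshape(-1,3); W=W[np.isfinite(W).all(1)]
    for z0 in (60,):
        m=(W[:,2]>60)&(W[:,0]>100)&(W[:,0]<800)&(W[:,1]>-300)&(W[:,1]<500)
        for x,y,z in W[m]:
            k=(int(x//40),int(y//40)); g.setdefault(k,[]).append(z)
print('x\\y',[j*40 for j in range(-8,13)])
for i in range(2,20): print(i*40,' '.join('%4d'%(np.max(g[(i,j)]) if len(g.get((i,j),[]))>2 else 0) for j in range(-8,13)))
# plate plane
S=(cloud(load('pics/side0.npz'))-O)@Rs
m=np.all((S>[-40,-130,60])&(S<[40,-30,130]),-1);q=S[m]; h=q@np.array([-.5,0,.866]); print(np.histogram(h,bins=np.arange(40,110,3)))
print(state()['qpos'].round(1))
for f in ('pics/top0.npz','pics/side0.npz'):
    S=(cloud(load(f))-O)@Rs
    m=np.all((S>[-75,-115,95])&(S<[-20,-50,135]),-1)
E
```

```text
x\y [-320, -280, -240, -200, -160, -120, -80, -40, 0, 40, 80, 120, 160, 200, 240, 280, 320, 360, 400, 440, 480]
80    0    0    0    0    0    0    0    0  160    0    0    0  746  732  715    0    0    0    0    0    0
120    0    0    0    0    0    0    0    0    0    0    0    0  749  728  712  689    0    0    0  316    0
160    0    0    0    0    0    0  270  382  273    0    0    0    0    0    0  669  651  611    0  338  394
200    0    0    0    0    0    0  352  390  306    0    0    0    0    0    0    0    0  585  587  591  593
240    0    0    0    0    0    0  343  347  318    0    0    0    0    0    0    0    0    0    0    0  594
280    0    0    0    0    0    0  311  313  283    0    0    0    0    0    0    0    0    0    0    0    0
320    0    0    0    0    0    0  268  269  270    0    0    0    0    0    0    0    0    0    0    0    0
360    0    0    0    0  123  179  267  270  269  185    0    0    0    0    0    0    0    0    0    0    0
400  118  123  125  123  123  180  227  274  270  185    0    0    0    0    0    0    0    0    0    0    0
440  122
[... 578 characters left out ...]
60  563  560  557  555  552  558  554  556  554  555  558  558  558
680    0  563  564  564  564  564  564  564  563  562  562  562  562  562  562  562  562  562  609  562  562
720    0  563  564  564  563    0    0    0    0  561  567  573  578  584  587  562  562  562  611  618  622
760    0    0    0    0    0    0    0    0    0    0    0  561  561  561  590  562  562  265  265  264  264
(array([  0,   0,   0,   0,   0,   0,   0,   0,  21,  99,  31, 297, 539,
        19,   8,   6,   3,   4,  10,   8,   9,  12,   7]), array([ 40,  43,  46,  49,  52,  55,  58,  61,  64,  67,  70,  73,  76,
        79,  82,  85,  88,  91,  94,  97, 100, 103, 106, 109]))
[ 34.7  16.7  90.   -0.   73.2 -52.5]
```

```bash
python3 - <<'E'
from g import *
P=[]
for f in ('pics/top0.npz','pics/side0.npz'):
    W=cloud(load(f)).reshape(-1,3); W=W[np.isfinite(W).all(1)]
    S=(W-O)@Rs
    m=(W[:,2]>20)&(W[:,2]<420)&(W[:,0]>330)&(W[:,0]<720)&(W[:,1]>-150)&(W[:,1]<300)
    # exclude lever knob
    m&=np.linalg.norm(S-[-49.5,-83,114.8],axis=1)>60
    P.append(W[m])
P=np.concatenate(P)
mic=P[(P[:,1]<85)&(P[:,0]<560)]
for x0 in range(440,560,20):
    k=mic[(mic[:,0]>=x0)&(mic[:,0]<x0+20)&(mic[:,2]>90)]
    if len(k): print(x0,len(k),'ymax',np.percentile(k[:,1],99).round(),'zmax',k[:,2].max().round(), 'z at y>40', k[k[:,1]>40][:,2].max().round() if (k[:,1]>40).any() else None)
# hidden bulk: add points below
ext=[mic-[0,0,d] for d in range(0,80,10)]
hs=np.array([s2w([x,y,263]) for x in np.arange(-42,82,6) for y in np.arange(-154,-4,6)]); hs2=np.concatenate([hs+[0,0,dz] for dz in (0,20,40,58)])
Q=np.concatenate([P,*ext,hs2])
knobs={'start':[-49.5,-83,114.8],'up':[-25.7,-80,132.9],'upR':[-21.4,-124.5,125.5],'dnR':[-44.9,-123.2,108.1]}
def sd(Y,lo,hi):
    d=np.maximum(np.maximum(lo-Y,Y-hi),0); return np.linalg.norm(d,axis=1).min()
for tilt in (30,36,42,48):
  for az in (-20,-10,0,10,20,30,40):
    t,a=np.radians(tilt),np.radians(az)
    y=Rs@[np.sin(t)*np.cos(a),np.sin(t)*np.sin(a),-np.cos(t)]; R=tool(y,Rs@[-np.sin(a),np.cos(a),0])
    o=[]
    for n,k in knobs.items():
        Y=(Q-(s2w(k)+19*y))@R
        b=sd(Y,np.array([-38,-190,-89]),np.array([38,-79,89])); w=sd(Y,np.array([-55,-400,-55]),np.array([55,-190,55])); f=sd(Y,np.array([-16,-79,-45]),np.array([16,0,45]))
        o.append('%3d/%3d/%3d'%(b,w,f))
    print(tilt,az,o)
E
```

```text
440 1110 ymax 60.0 zmax 256.0 z at y>40 195.0
460 856 ymax 61.0 zmax 228.0 z at y>40 197.0
480 301 ymax 59.0 zmax 207.0 z at y>40 190.0
500 277 ymax -4.0 zmax 197.0 z at y>40 None
520 300 ymax -3.0 zmax 188.0 z at y>40 None
540 141 ymax -2.0 zmax 192.0 z at y>40 None
30 -20 [' 20/ 23/ 15', '  0/  1/ 19', '  0/  0/ 12', ' 13/ 19/ 15']
30 -10 [' 31/ 34/ 18', '  2/ 11/ 23', '  0/  7/ 16', '  9/ 30/ 16']
30 0 [' 30/ 44/ 22', ' 12/ 20/ 26', ' 12/ 15/ 18', ' 21/ 34/ 15']
30 10 [' 31/ 35/ 20', '  2/ 11/ 23', '  8/ 12/ 18', ' 30/ 33/ 14']
30 20 [' 21/ 25/ 17', '  0/  2/ 19', '  5/  8/ 16', ' 31/ 30/ 13']
30 30 [' 10/ 14/ 13', '  0/  0/ 15', '  2/  5/ 13', ' 28/ 24/ 11']
30 40 ['  1/  3/ 10', '  0/  0/ 15', '  0/  3/ 10', ' 24/ 20/  8']
36 -20 [' 34/ 41/ 13', '  6/ 17/ 17', '  0/ 13/ 13', ' 14/ 36/ 15']
36 -10 [' 35/ 52/ 18', ' 15/ 28/ 22', ' 13/ 24/ 16', '  0/ 43/ 15']
36 0 [' 22/ 58/ 22', ' 25/ 38/ 25', ' 26/ 34/ 18', '  7/ 23/ 14']
36 10 [' 22/ 37/ 20', ' 15/ 29/ 22', ' 22/ 31/ 17', ' 16/ 17/ 13']
36 20 [' 33/ 27/ 16', '  5/ 17/ 18', ' 18/ 27/ 16', ' 21/ 15/ 12']
36 30 [' 25/ 28/ 12', '  0
[... 347 characters left out ...]
' 29/ 21/ 16', '  0/  5/ 12']
42 20 [' 17/  9/ 15', ' 18/ 33/ 16', ' 25/ 18/ 15', '  6/  0/ 11']
42 30 [' 24/ 11/ 11', ' 11/ 23/ 14', ' 28/ 21/ 14', '  7/  0/  9']
42 40 [' 28/ 12/ 10', '  4/ 14/ 12', ' 28/ 18/ 11', '  7/  0/  7']
48 -20 [' 50/ 74/ 12', ' 32/ 51/ 16', ' 21/ 44/ 11', ' 14/ 59/ 13']
48 -10 [' 34/ 68/ 15', ' 39/ 63/ 19', '  2/ 39/ 15', '  0/ 31/ 13']
48 0 [' 15/ 42/ 20', ' 25/ 55/ 23', '  6/ 10/ 16', '  0/ 13/ 12']
48 10 ['  0/ 13/ 18', ' 21/ 28/ 20', ' 13/  2/ 15', '  0/  0/ 12']
48 20 ['  1/  0/ 13', ' 30/ 15/ 15', ' 17/  0/ 14', '  0/  0/ 10']
48 30 ['  7/  0/ 10', ' 24/ 10/ 15', ' 13/  0/ 13', '  0/  0/  8']
48 40 [' 10/  0/  9', ' 18/ 13/ 12', ' 15/  0/ 10', '  0/  0/  5']
```

```bash
cat >> g.py <<'E'
def lev(tilt,az):
    t,a=np.radians(tilt),np.radians(az)
    y=Rs@[np.sin(t)*np.cos(a),np.sin(t)*np.sin(a),-np.cos(t)]; return y,tool(y,Rs@[-np.sin(a),np.cos(a),0])
E
python3 - <<'E'
from g import *
y,R=lev(34,4)
k=s2w([-49.5,-83,114.8])
for b in (90,0): print(b,k+(19-b)*y, rel(k+(19-b)*y,R))
E
```

```text
90 [526.77368307 179.47857426 173.66166765] (array([  7.8 ,   3.25, -14.72]), array([  5.6, -18.3, -33.6]))
0 [575.15144776 193.35067506  99.04828612] (array([ 12.56,  10.72, -13.1 ]), array([  5.6, -18.3, -33.6]))
```

```bash
python3 -m pendant '[{"delta_pos":[0.5,0,-3],"twist":[1.1,-3.7,-6.7],"grip":70},{"delta_pos":[1.5,0,-6],"twist":[2.2,-7.3,-13.4],"grip":70},{"delta_pos":[3,0.5,-9],"twist":[3.3,-11,-20],"grip":70},{"delta_pos":[5,1.5,-12],"twist":[4.4,-14.6,-26.9],"grip":70},{"delta_pos":[7,2.5,-14],"twist":[5.6,-18.3,-33.6],"grip":70}]' 20
python3 - <<'E'
from g import *
from workcell import imaging
i=imaging.camera_info('wrist');p,d=imaging.grab_frame('wrist'); np.savez('pics/w4.npz',p=p,d=d,**{k:np.array(v) for k,v in i.items()});cv2.imwrite('pics/w4.png',p[:,:,::-1])
i=imaging.camera_info('top');p,d=imaging.grab_frame('top'); cv2.imwrite('pics/t4.png',p[:,:,::-1])
y,R=lev(34,4)
k=s2w([-49.5,-83,114.8])
print(state()['qpos'].round(1))
for b in (90,60,0): print(b, rel(k+(19-b)*y,R))
from scipy.optimize import least_squares
c=load('pics/w4.npz');S=(cloud(c)-O)@Rs
q=S[(np.linalg.norm(S-[-49.5,-83,114.8],axis=2)<22)&(c['p'].max(-1)<70)]
if len(q)>10:
    r=least_squares(lambda x:np.linalg.norm(q-x,axis=1)-15.5,[-45,-83,108],loss='soft_l1',f_scale=2); print('knob',len(q),r.x.round(1))
E
```

```text
time_s: 5.45
ee_pos: [517.7, 185.5, 179.6]
ee_rot: [-90.1, -34.1, 16.3]
force: [1.2, 1.6, -0.7]
gripper_width: 63.8
[ 19.8   2.1 122.9  -5.8  22.  -81.4]
90 (array([ 1.1 ,  0.68, -0.62]), array([ 0.1, -0.1, -0.8]))
60 (array([ 1.14,  3.68, -0.61]), array([ 0.1, -0.1, -0.8]))
0 (array([ 1.23,  9.68, -0.6 ]), array([ 0.1, -0.1, -0.8]))
knob 653 [-47.2 -82.5 114.3]
```

View pics/w4.png

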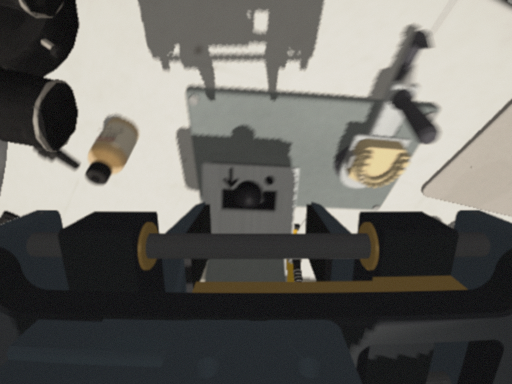

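View pics/t4.png

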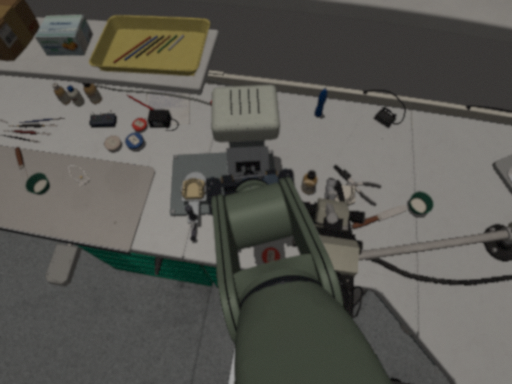

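```bash
python3 -m pendant '[{"delta_pos":[1.2,1.5,-0.6],"twist":[0,0,-0.8],"grip":70},{"delta_pos":[1.3,4,-0.55],"twist":[0,0,-0.8],"grip":70},{"delta_pos":[1.3,6.5,-0.55],"twist":[0,0,-0.8],"grip":70},{"delta_pos":[1.3,8.5,-0.55],"twist":[0,0,-0.8],"grip":70},{"delta_pos":[1.3,9.7,-0.55],"twist":[0,0,-0.8],"grip":70}]' 20
python3 -m pendant '[{"delta_pos":[0,0,0],"twist":[0,0,0],"grip":20},{"delta_pos":[0,0,0],"twist":[0,0,0],"grip":20},{"delta_pos":[0,0,0],"twist":[0,0,0],"grip":20},{"delta_pos":[0,0,0],"twist":[0,0,0],"grip":20},{"delta_pos":[0,0,0],"twist":[0,0,0],"grip":20}]' 20
python3 - <<'E'
from g import *
st=state();R=Ro.from_euler('xyz',st['ee_rot'],degrees=True).as_matrix()
print('grasp pt stand',((st['ee_pos']-19*R[:,1])-O)@Rs,st['force'],st['gripper_width'])
E
```

```text
time_s: 6.05
ee_pos: [583.1, 200.4, 105.3]
ee_rot: [-90.0, -34.5, 16.0]
force: [-0.5, -0.1, 0.5]
gripper_width: 63.7
time_s: 6.55
ee_pos: [583.1, 199.6, 108.7]
ee_rot: [-90.0, -34.8, 16.0]
force: [0.0, 1.0, 0.4]
gripper_width: 26.9
grasp pt stand [-40.63155041 -78.58572082 124.26531642] [0.0069365  1.04545302 0.42156633] 26.865021028740575
```

```bash
python3 - <<'E'
from g import *
from workcell import imaging
i=imaging.camera_info('side');p,d=imaging.grab_frame('side'); np.savez('pics/s5.npz',p=p,d=d,**{k:np.array(v) for k,v in i.items()});zoom(load('pics/s5.npz'),180,150,340,270,5,'pics/s5.png')
p,d=imaging.grab_frame('wrist');cv2.imwrite('pics/w5.png',p[:,:,::-1])
st=state();R=Ro.from_euler('xyz',st['ee_rot'],degrees=True).as_matrix()
print('grasp pt stand',((st['ee_pos']-19*R[:,1])-O)@Rs,st['force'],st['gripper_width'],st['ee_pos'])
E
```

```text
grasp pt stand [-40.5556431  -78.41411835 124.16755917] [-1.3899278  -0.22274954  3.60403922] 26.37865070928107 [583.15515236 199.77572202 108.56801705]
```

View pics/s5.png

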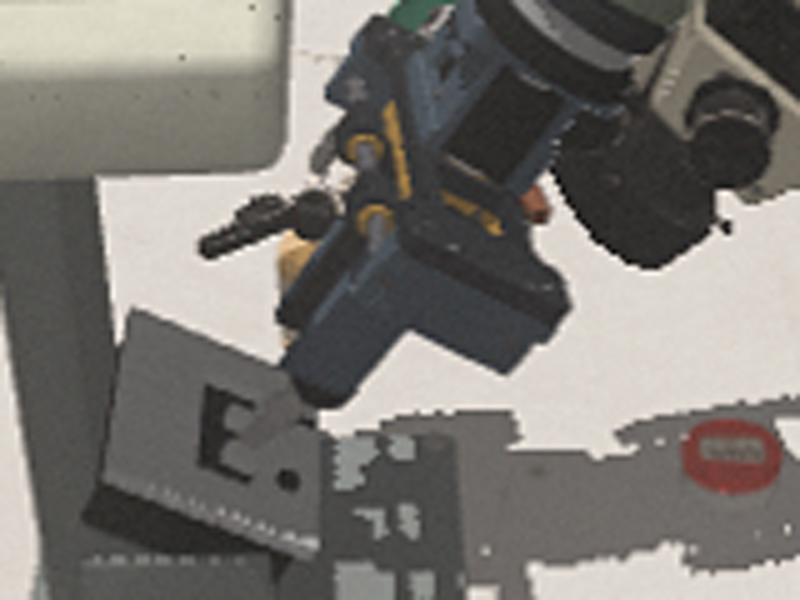

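View pics/w5.png

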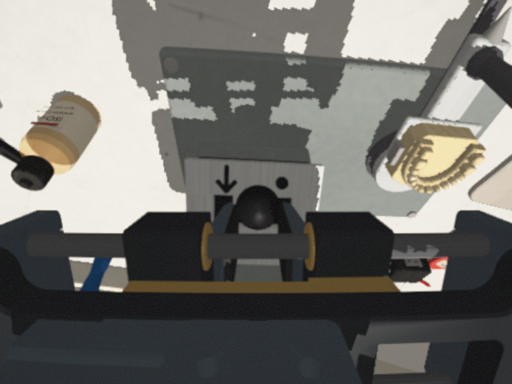

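```bash
python3 -m pendant '[{"delta_pos":[0,0,0],"twist":[0,0,0],"grip":70},{"delta_pos":[0,0,0],"twist":[0,0,0],"grip":70},{"delta_pos":[0,0,0],"twist":[0,0,0],"grip":70},{"delta_pos":[0,0,0],"twist":[0,0,0],"grip":70},{"delta_pos":[0,0,0],"twist":[0,0,0],"grip":70}]' 20
python3 - <<'E'
from g import *
from workcell import imaging
from scipy.optimize import least_squares
i=imaging.camera_info('wrist');p,d=imaging.grab_frame('wrist'); np.savez('pics/w6.npz',p=p,d=d,**{k:np.array(v) for k,v in i.items()})
c=load('pics/w6.npz');S=(cloud(c)-O)@Rs
q=S[(np.linalg.norm(S-[-48.5,-83,114.8],axis=2)<20)&(c['p'].max(-1)<70)]
if len(q)>10:
    r=least_squares(lambda x:np.linalg.norm(q-x,axis=1)-15.5,[-45,-83,108],loss='soft_l1',f_scale=2); print('knob',len(q),r.x.round(1))
y,R=lev(34,4)
print(rel(s2w([-48.5,-82.5,114.6])+19*y,R),state()['qvel'].round(2))
E
```

```text
time_s: 7.15
ee_pos: [582.8, 199.7, 107.4]
ee_rot: [-90.0, -34.7, 16.0]
force: [0.1, -0.6, -1.0]
gripper_width: 62.3
knob 1539 [-47.4 -78.6 114.2]
(array([-1.16,  0.25, -0.35]), array([-0.1,  0. ,  0.7])) [ 0.01 -0.07 -0.05 -0.06 -0.01  0.  ]
```

```bash
python3 -m pendant '[{"delta_pos":[-0.6,0.1,0],"twist":[0,0,0.7],"grip":70},{"delta_pos":[-1.15,0.25,0],"twist":[0,0,0.7],"grip":70},{"delta_pos":[-1.15,0.25,0],"twist":[0,0,0.7],"grip":70},{"delta_pos":[-1.15,0.25,0],"twist":[0,0,0.7],"grip":50},{"delta_pos":[-1.15,0.25,0],"twist":[0,0,0.7],"grip":20}]' 25
python3 -m pendant '[{"delta_pos":[0,0,0],"twist":[0,0,0],"grip":20},{"delta_pos":[0,0,0],"twist":[0,0,0],"grip":20},{"delta_pos":[0,0,0],"twist":[0,0,0],"grip":20},{"delta_pos":[0,0,0],"twist":[0,0,0],"grip":20},{"delta_pos":[0,0,0],"twist":[0,0,0],"grip":20}]' 25
python3 - <<'E'
from g import *
st=state();R=Ro.from_euler('xyz',st['ee_rot'],degrees=True).as_matrix()
print('grasp pt stand',((st['ee_pos']-19*R[:,1])-O)@Rs,st['force'],st['gripper_width'])
y,R=lev(34,4)
p=np.array([35,-79.5,28.5])
for n,k in {'start':[-48.5,-79,114.6],'half':[-38,-79.5,123.5],'up':p+120*np.array([-.5,0,.866]),'upR':[p[0]-55.7,p[1]-44.5,p[2]+96.5],'dnR':[p[0]-79.2,p[1]-43.2,p[2]+79.1]}.items():
    print(n,np.round(k,1),rel(s2w(k)+19*y,R))
E
```

```text
time_s: 7.7
ee_pos: [575.3, 197.5, 99.1]
ee_rot: [-90.0, -34.0, 16.0]
force: [0.0, 0.1, -0.1]
gripper_width: 51.0
time_s: 8.2
ee_pos: [575.3, 197.5, 99.1]
ee_rot: [-90.0, -34.0, 16.0]
force: [0.3, -0.6, 0.7]
gripper_width: 28.0
grasp pt stand [-48.51615963 -78.97113375 114.84571528] [ 0.25894276 -0.64824568  0.68458236] 27.994294777030387
start [-48.5 -79.  114.6] (array([-0.01,  0.02, -0.  ]), array([-0.1,  0. ,  0. ]))
half [-38.  -79.5 123.5] (array([ 1.35, -0.13, -0.13]), array([-0.1,  0. ,  0. ]))
up [-25.  -79.5 132.4] (array([ 2.92, -0.15, -0.22]), array([-0.1,  0. ,  0. ]))
upR [ -20.7 -124.   125. ] (array([ 2.6 ,  0.53, -4.69]), array([-0.1,  0. ,  0. ]))
dnR [ -44.2 -122.7  107.6] (array([-0.31,  0.67, -4.39]), array([-0.1,  0. ,  0. ]))
```

```bash
python3 -m pendant '[{"delta_pos":[0,0,0],"twist":[0,0,0],"grip":20},{"delta_pos":[0.5,-0.05,-0.05],"twist":[0,0,0],"grip":20},{"delta_pos":[1.1,-0.1,-0.1],"twist":[0,0,0],"grip":20},{"delta_pos":[1.8,-0.15,-0.1],"twist":[0,0,0],"grip":20},{"delta_pos":[2.4,-0.15,-0.1],"twist":[0,0,0],"grip":20}]' 25
python3 -m pendant '[{"delta_pos":[0.25,0,0],"twist":[0,0,0],"grip":20},{"delta_pos":[0.5,0,0],"twist":[0,0,0],"grip":20},{"delta_pos":[0.5,0,0],"twist":[0,0,0],"grip":20},{"delta_pos":[0.5,0,0],"twist":[0,0,0],"grip":20},{"delta_pos":[0.5,0,0],"twist":[0,0,0],"grip":20}]' 25
python3 - <<'E'
from g import *
from workcell import imaging
st=state();R=Ro.from_euler('xyz',st['ee_rot'],degrees=True).as_matrix()
print('grasp pt stand',((st['ee_pos']-19*R[:,1])-O)@Rs,st['force'],st['gripper_width'])
i=imaging.camera_info('side');p,d=imaging.grab_frame('side'); np.savez('pics/s7.npz',p=p,d=d,**{k:np.array(v) for k,v in i.items()});zoom(load('pics/s7.npz'),180,180,280,270,6,'pics/s7.png')
p,d=imaging.grab_frame('wrist');cv2.imwrite('pics/w7.png',p[:,:,::-1])
E
```

```text
time_s: 8.7
ee_pos: [591.8, 201.2, 112.8]
ee_rot: [-90.0, -33.7, 16.0]
force: [-8.6, -2.2, 6.9]
gripper_width: 28.2
time_s: 9.2
ee_pos: [596.0, 202.4, 115.8]
ee_rot: [-90.0, -33.8, 16.0]
force: [-7.4, -2.4, 4.5]
gripper_width: 28.5
grasp pt stand [-27.17308789 -78.52800975 131.62405902] [-7.44214207 -2.38416002  4.53043098] 28.51119831301274
```

View pics/s7.png

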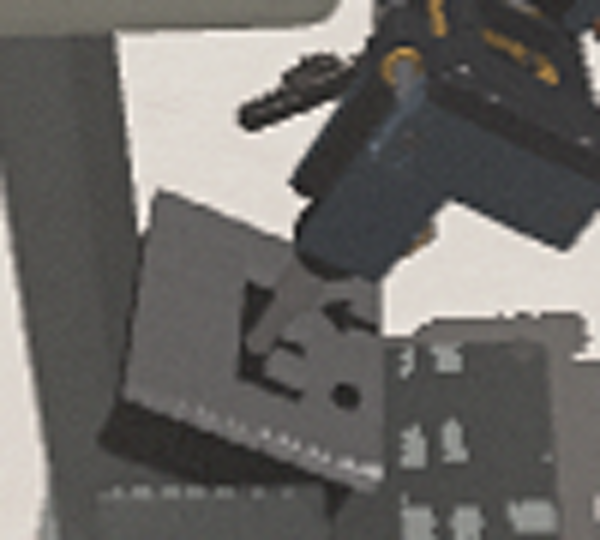

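View pics/w7.png

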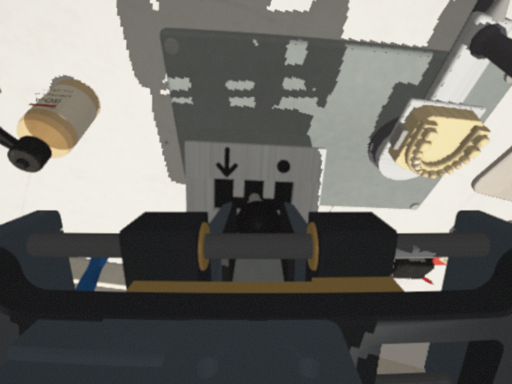

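```bash
python3 -m pendant '[{"delta_pos":[0.1,0,-0.5],"twist":[0,0,0],"grip":20},{"delta_pos":[0.1,0.05,-1.1],"twist":[0,0,0],"grip":20},{"delta_pos":[0.1,0.15,-1.7],"twist":[0,0,0],"grip":20},{"delta_pos":[0.05,0.22,-2.2],"twist":[0,0,0],"grip":20},{"delta_pos":[0.05,0.22,-2.2],"twist":[0,0,0],"grip":20}]' 25
python3 - <<'E'
from g import *
st=state();R=Ro.from_euler('xyz',st['ee_rot'],degrees=True).as_matrix()
print('grasp pt stand',((st['ee_pos']-19*R[:,1])-O)@Rs,'F stand',st['force']@Rs,st['gripper_width'])
y,R=lev(34,4)
p=np.array([35,-79.5,28.5])
for k in ([p[0]-55.7,p[1]-44.5,p[2]+96.5],[p[0]-79.2,p[1]-43.2,p[2]+79.1]):print(rel(s2w(k)+19*y,R))
E
```

```text
time_s: 9.8
ee_pos: [604.3, 182.0, 115.4]
ee_rot: [-89.9, -33.9, 16.0]
force: [-10.3, -1.3, 9.0]
gripper_width: 28.5
grasp pt stand [ -23.3287291  -100.23449847  131.20871262] F stand [-10.38440695   0.83955983   8.95892345] 28.47290897892547
(array([-0.26,  0.57, -2.39]), array([-0.1, -0. , -0.1]))
(array([-3.17,  0.71, -2.1 ]), array([-0.1, -0. , -0.1]))
```

```bash
python3 -m pendant '[{"delta_pos":[-0.05,0.1,-0.5],"twist":[0,0,0],"grip":20},{"delta_pos":[-0.1,0.2,-1.0],"twist":[0,0,0],"grip":20},{"delta_pos":[-0.15,0.35,-1.6],"twist":[0,0,0],"grip":20},{"delta_pos":[-0.2,0.5,-2.2],"twist":[0,0,0],"grip":20},{"delta_pos":[-0.2,0.5,-2.2],"twist":[0,0,0],"grip":20}]' 25
python3 - <<'E'
from g import *
from workcell import imaging
st=state();R=Ro.from_euler('xyz',st['ee_rot'],degrees=True).as_matrix()
print('grasp pt stand',((st['ee_pos']-19*R[:,1])-O)@Rs,'F stand',st['force']@Rs,st['gripper_width'])
y,R=lev(34,4)
p=np.array([35,-79.5,28.5])
for k in ([p[0]-55.7,p[1]-44.5,p[2]+96.5],[p[0]-79.2,p[1]-43.2,p[2]+79.1]):print(rel(s2w(k)+19*y,R))
i=imaging.camera_info('side');p,d=imaging.grab_frame('side'); np.savez('pics/s8.npz',p=p,d=d,**{k:np.array(v) for k,v in i.items()});zoom(load('pics/s8.npz'),180,150,340,270,5,'pics/s8.png')
E
```

```text
time_s: 10.3
ee_pos: [611.1, 161.0, 109.0]
ee_rot: [-89.9, -33.8, 16.0]
force: [-7.1, -0.4, 4.8]
gripper_width: 29.0
grasp pt stand [ -21.0546714  -122.150541    124.76491485] F stand [-6.9871793   1.04969702  4.82582849] 29.00400689262292
(array([ 0.04, -0.01, -0.19]), array([-0.1, -0. , -0.2]))
(array([-2.87,  0.14,  0.1 ]), array([-0.1, -0. , -0.2]))
```

View pics/s8.png

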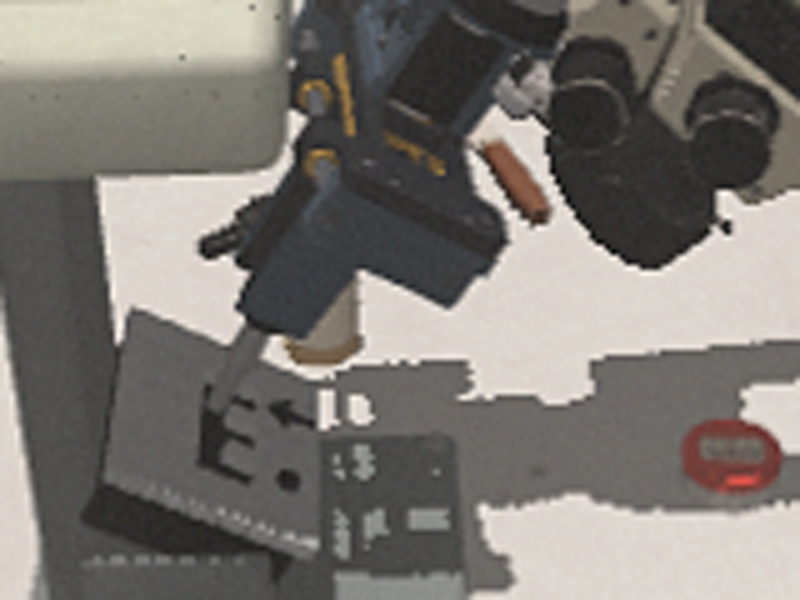

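```bash
python3 -m pendant '[{"delta_pos":[-0.5,0,0],"twist":[0,0,0],"grip":20},{"delta_pos":[-1.1,0.05,0],"twist":[0,0,0],"grip":20},{"delta_pos":[-1.8,0.1,0],"twist":[0,0,0],"grip":20},{"delta_pos":[-2.4,0.12,0.05],"twist":[0,0,0],"grip":20},{"delta_pos":[-2.6,0.14,0.05],"twist":[0,0,0],"grip":20}]' 25
python3 - <<'E'
from g import *
from workcell import imaging
st=state();R=Ro.from_euler('xyz',st['ee_rot'],degrees=True).as_matrix()
print('grasp pt stand',((st['ee_pos']-19*R[:,1])-O)@Rs,'F stand',st['force']@Rs,st['gripper_width'])
i=imaging.camera_info('side');p,d=imaging.grab_frame('side'); np.savez('pics/s9.npz',p=p,d=d,**{k:np.array(v) for k,v in i.items()});zoom(load('pics/s9.npz'),180,150,340,270,5,'pics/s9.png')
E
```

```text
time_s: 10.85
ee_pos: [592.6, 156.2, 94.0]
ee_rot: [-90.0, -34.1, 16.0]
force: [-1.1, 1.1, 1.7]
gripper_width: 28.9
grasp pt stand [ -40.12946446 -122.95906914  109.78893335] F stand [-0.81399717  1.34802281  1.72775551] 28.877269682853203
```

View pics/s9.png

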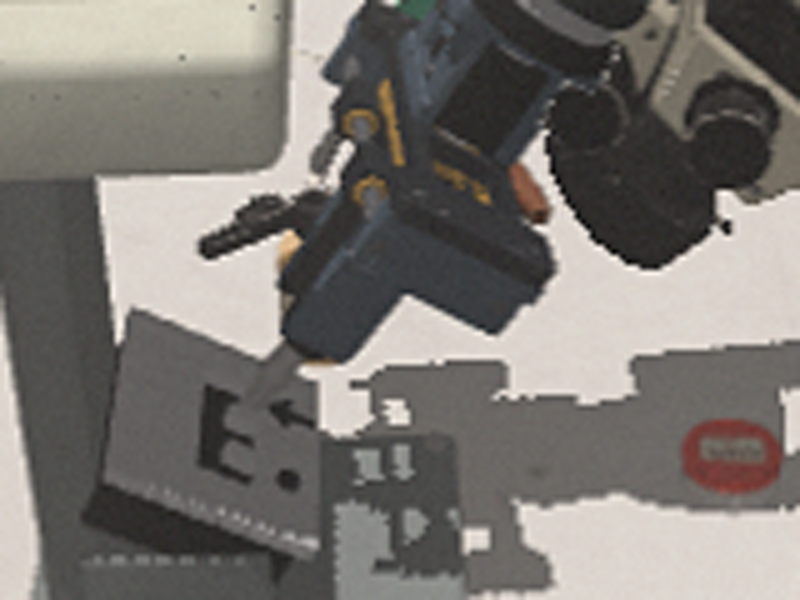

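```bash
python3 -m pendant '[{"delta_pos":[-0.2,0,0],"twist":[0,0,0],"grip":20},{"delta_pos":[-0.35,0,0],"twist":[0,0,0],"grip":20},{"delta_pos":[-0.35,0,0],"twist":[0,0,0],"grip":20},{"delta_pos":[-0.35,0,0],"twist":[0,0,0],"grip":20},{"delta_pos":[-0.35,0,0],"twist":[0,0,0],"grip":20}]' 25
python3 -m pendant '[{"delta_pos":[0,0,0],"twist":[0,0,0],"grip":60},{"delta_pos":[0,0,0],"twist":[0,0,0],"grip":60},{"delta_pos":[0,0,0],"twist":[0,0,0],"grip":60},{"delta_pos":[0,0,0],"twist":[0,0,0],"grip":60},{"delta_pos":[0,0,0],"twist":[0,0,0],"grip":60}]' 25
python3 - <<'E'
from g import *
st=state();R=Ro.from_euler('xyz',st['ee_rot'],degrees=True).as_matrix()
print('grasp pt stand',((st['ee_pos']-19*R[:,1])-O)@Rs,'F stand',st['force']@Rs,st['gripper_width'])
# retreat clearance
P=[]
for f in ('pics/top0.npz','pics/side0.npz'):
    W=cloud(load(f)).reshape(-1,3); W=W[np.isfinite(W).all(1)]
    m=(W[:,2]>60)&(W[:,2]<420)&(W[:,0]>330)&(W[:,0]<560)&(W[:,1]>-150)&(W[:,1]<85); P.append(W[m])
P=np.concatenate(P); P=np.concatenate([P-[0,0,d] for d in range(0,80,10)])
h=np.array([s2w([x,y,z]) for x in (-42,-30,-15,0) for y in np.arange(-154,-4,6) for z in (263,280,300,321)])
def sd(Y,lo,hi): return np.linalg.norm(np.maximum(np.maximum(lo-Y,Y-hi),0),axis=1).min()
print('tool axes in world',R.round(2).tolist())
for d in ([0,0,0],[0,-2,0],[0,-4,0],[0,-5,0],[0,-5,2],[0,-6,4],[0,-7,6],[0,-9,8]):
    pos=st['ee_pos']+R@np.array(d)*10
    print(d,[(round(sd((Q-pos)@R,np.array([-38,-190,-89]),np.array([38,-79,89]))),round(sd((Q-pos)@R,np.array([-55,-400,-55]),np.array([55,-190,55])))) for Q in (P,h)])
E
```

```text
time_s: 11.4
ee_pos: [592.3, 156.1, 93.9]
ee_rot: [-90.0, -34.3, 16.1]
force: [3.7, 4.4, 0.2]
gripper_width: 28.7
time_s: 11.9
ee_pos: [589.5, 155.2, 91.8]
ee_rot: [-90.0, -34.0, 16.0]
force: [-0.3, 0.4, -0.9]
gripper_width: 54.9
grasp pt stand [ -43.4078829  -123.28146281  107.50543975] F stand [-0.16683016  0.45066549 -0.86136739] 54.869269653794234
tool axes in world [[0.8, 0.54, -0.28], [0.23, 0.15, 0.96], [0.56, -0.83, 0.0]]
[0, 0, 0] [(17, 23), (48, 49)]
[0, -2, 0] [(17, 41), (48, 60)]
[0, -4, 0] [(17, 46), (48, 72)]
[0, -5, 0] [(17, 46), (48, 77)]
[0, -5, 2] [(17, 57), (48, 77)]
[0, -6, 4] [(22, 70), (48, 84)]
[0, -7, 6] [(36, 82), (48, 92)]
[0, -9, 8] [(54, 97), (54, 109)]
```

```bash
python3 -m pendant '[{"delta_pos":[0,-1.5,0],"twist":[0,0,0],"grip":60},{"delta_pos":[0,-3,0],"twist":[0,0,0],"grip":60},{"delta_pos":[0,-5,0.2],"twist":[0,0,0],"grip":60},{"delta_pos":[0,-7,3],"twist":[0,0,0],"grip":60},{"delta_pos":[0,-9,6],"twist":[0,0,0],"grip":60}]' 25
python3 -m pendant '[{"delta_pos":[0,-1,2],"twist":[0,0,0],"grip":60},{"delta_pos":[0,-2,4],"twist":[0,0,0],"grip":60},{"delta_pos":[0,-2,5],"twist":[0,0,0],"grip":60},{"delta_pos":[0,-2,5],"twist":[0,0,0],"grip":60},{"delta_pos":[0,-2,5],"twist":[0,0,0],"grip":60}]' 25
python3 - <<'E'
from g import *
from workcell import imaging
from scipy.optimize import least_squares
for n in ('side','top','wrist'):
    i=imaging.camera_info(n);p,d=imaging.grab_frame(n); np.savez(f'pics/{n}10.npz',p=p,d=d,**{k:np.array(v) for k,v in i.items()});cv2.imwrite(f'pics/{n}10.png',p[:,:,::-1])
    c=load(f'pics/{n}10.npz');S=(cloud(c)-O)@Rs
    q=S[(np.linalg.norm(S-[-44,-122,108],axis=2)<24)&(c['p'].max(-1)<70)]
    if len(q)>10:
        r=least_squares(lambda x:np.linalg.norm(q-x,axis=1)-15.5,[-44,-122,105],loss='soft_l1',f_scale=2); print(n,'knob',len(q),r.x.round(1))
    q=S[np.all((S>[-160,50,104])&(S<[-100,120,112]),-1)];print('post top',len(q),q.mean(0).round(1) if len(q) else 0)
zoom(load('pics/side10.npz'),180,180,340,300,5,'pics/s10.png')
E
```

```text
time_s: 12.4
ee_pos: [524.4, 198.4, 167.2]
ee_rot: [-90.0, -34.0, 15.9]
force: [-0.2, 1.0, 0.2]
gripper_width: 54.7
time_s: 12.9
ee_pos: [499.9, 243.8, 182.9]
ee_rot: [-90.0, -34.0, 16.1]
force: [-0.7, -0.7, -0.3]
gripper_width: 54.7
side knob 128 [ -44.  -122.4  109. ]
post top 59 [-129.    80.3  107.9]
top knob 71 [ -44.8 -123.3  109.8]
post top 0 0
wrist knob 625 [ -42.  -122.4  108.7]
post top 292 [-130.3   75.5  107.2]
```

View pics/s10.png

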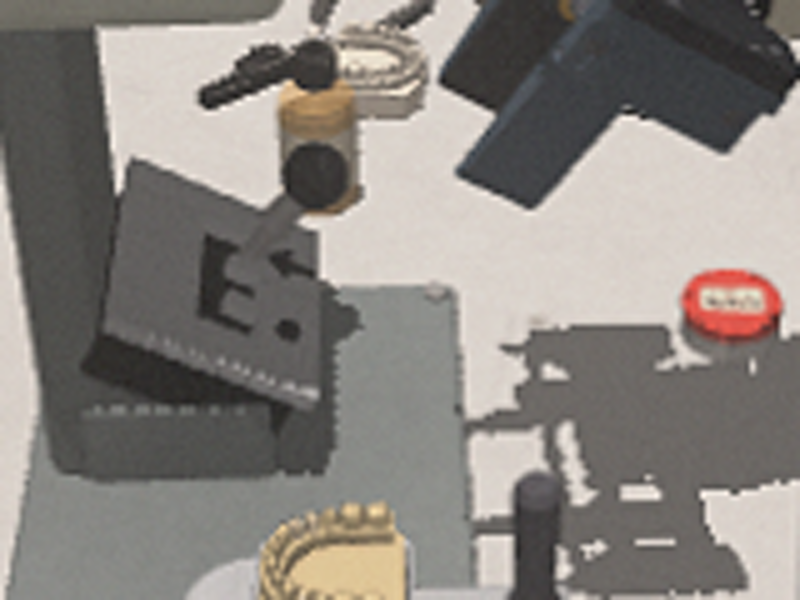

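View pics/wrist10.png

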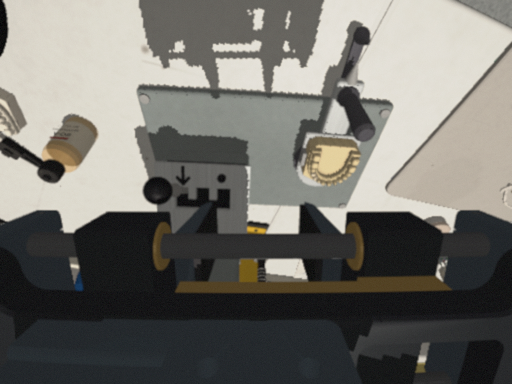

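```bash
python3 -c "
from workcell import job,state
print(state()['force'],state()['qvel'].round(2)); print(job.job_done())"
```

```text
[ 0.99454027  0.03256785 -0.06376539] [-0.04 -0.01 -0.16 -0.12  0.13  0.2 ]
the job is handed in; nothing more can be done
None
```

I lined the swing arm up with the index, then put the gate lever fully down in the right-hand notch, which the arrow points at, and let go of it. I handed the job in at about 13 s of the 48 s; no verdict is reported.

- **Swing arm:** I gripped it by the post, swung it about 25 degrees, released it and backed off. The post was then within about 1 mm of the target line (roughly 0.5 degrees). The side camera's last view gave the same post position as before the lever work. The last wrist view differed by about 2 mm, which is within its spread and inside the 4-degree limit.
- **Lever:** All three cameras put the knob within about 3 mm of its expected seated position, and the side picture shows the rod at the bottom of the notch by the arrow tip.
- **Gripper and other objects:** The gripper was clear of everything, with force readings near zero. The last pictures show the bottle, wax tin and spare model standing, with no sign of contact; I did not measure their positions again.

**What went wrong or disagreed:**
- My first grip on the knob was about 12 mm off centre, because the arm had not caught up with its last command. I opened, corrected and gripped again with the lever still in the middle notch.
- The gripper then read 28 to 29 mm on the 31 mm knob, which I did not explain, but the grip held.

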